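# Zero the tea mill's burr dial and back it off six clicks

## Robot

A 7-joint arm with a two-finger parallel gripper is mounted at the origin on the work surface. World frame = base frame: x ahead of the robot, y to its left, z up, the work surface at z = 0. Lengths are in m, angles in rad, forces in N, time in s.
With the tool pointing down it reaches from about 0.425 to 0.925 m from the base axis. Payload 6.8 kg.
Tool frame: the origin (TCP) lies midway between the tips of the shut fingers; the grasp point (between the pads) lies 19 mm behind it; x points along the fingers, y is the direction in which the jaws open and shut, and the axes are right-handed (so a half turn about x gives the same grasp; the last joint's range is limited). The gripper opens to 85 mm and grips with 20 to 120 N. Pads are 22 mm wide; open, the fingers measure 114 mm over their backs; the gripper's body (76 mm by 85 mm) begins 54 mm behind the grasp point. The pads swing forward as they close: fully open they stand 13 mm farther back than shut.
Start: joints at [1.24, 0.477, 0.022, 1.555, -0.011, 1.109, -0.083], TCP at [0.149, -0.658, 0.231] pointing down, gripper open.
Joint ranges: [-2.96, 2.96], [-0.34, 2.1], [-1.41, 1.46], [0.24, 2.44], [-1.37, 4.51], [0.17, 1.92], [-2.96, 2.96]. Speed limits (rad/s): [2.39, 2.39, 3.14, 3.14, 3.14, 3.14, 3.14].

## Interface

Orientations are given as a rotation vector (axis times angle).
In Python, from bench import r, viewer, nets gives the robot as it stands.
- The arm moves only by the shell command python3 -m pendant 'ROWS' [FORCE]. ROWS is JSON, one flat list of numbers, 5 for each row, row after row: the finger opening in mm, from 0 to 85.4, then the shift along the tool's x, y, z in mm, then the turn about the tool's x in rad. A call has 1 to 20 rows; each row shifts and turns the commanded pose from where the row before left it, along the tool's axes as they then stand; what a row does not reach is not made up. A row lasts 1/8 s, in which the tool goes at most 62.5 mm and 10.7 degrees, less where a joint would pass 70% of its speed; a pose out of reach is approached as far as the arm can. A call with a gripper value outside its range is refused whole. The fingers move at their own pace and stop on an object; FORCE is the grip in N (left out, the last holds). Time passes only in rows, so rows that do not move let the fingers close. It gives the time, the measured TCP pose, the force and the opening at its end, in the units of the state.
- r.get_obs(): the state, without advancing time (a new reading comes with each control period).
- viewer.grab_frame(name): name is "scene" or "top" or "wrist"; returns (picture, depth): 420x560x3 uint8, red, green, blue; 420x560 float32, m along the optical axis (not along the pixel's ray), 0 where there is no reading.
- viewer.calibration(name): a dict with "mtx" (3x3 intrinsics, pixels), "world_to_cam" (4x4, takes a point from world to camera coordinates). Camera axes: x right, y up, looking along -z (the intrinsics and any distortion apply to the point x, -y, -z); pixel columns grow to the right and rows downward; lengths in m; the calibration is good to about 2 mm. A picture is of the moment at which its call begins: read the wrist's pose just before it. calibration takes no time and is no camera call; for the wrist camera it gives the pose at the moment of the call.
- r.hand_in(): hands the job in, once; it reports no verdict.
Trained networks look in the newest picture that a camera, given by its name, has taken for a name from the list of things; names that differ only in an ending like _2 or _b are one class to them, and where a whole thing is asked for, a point or a joint stands for the part that bears it (a point fixed in the world has none). Each returns a list of dicts, best first, with "score" (0 to 1); they miss things now and then, are a little off and sometimes report something else, mostly with a low value. They report only what shows in the picture. A call takes as long as a camera call.
- nets.look_for(name, camera): "location" ([x, y, z] in m, in world coordinates, good to about 4 mm: the middle of the surface that is visible of it).
- nets.silhouettes(name, camera): "mask" (420x560 bool, what is visible of it).
The state is a dict: "clock": time; "joints": joint angles; "qvel": joint speeds; "tau": joint torques, N m; "tcp_pos": TCP position; "orientation": TCP orientation; "contact_force": force on the tool from outside, world axes, zero at the start; "moment": the same for the moment, N m; "grip_width": finger opening in m.
Only numpy, scipy, OpenCV 4.12 (cv2) and the standard library are available. Lean on these libraries where they do the work, as an engineer would, in place of code of your own. Each camera call takes 0.05 s, during which the arm holds its last target. There are 200 camera calls.

## Task

Set the tea mill for the next tea: turn the dial on its slanted head clockwise until you feel it come up against its stop (press it home, but do not wrench it: the ceramic burrs chip), then turn it back counter-clockwise exactly six clicks and let go. Leave everything standing around the mill where it is.

Things in the scene. Friction and masses are not known exactly. Their poses are not given: they have to be found in the camera images.
- mill: Tea mill, fixed. Dark foot 250 x 165 x 20 mm; white motor column at the rear with a clear hopper (229 mm high in all); before it a white round burr head, 110 mm across its rim, leaning 32 degrees from vertical to the mill's front so that its end face looks up and forward; a chute below it over a bowl. Origin: centre of the underside; z up; front is -x. Centre of the face: (-45, 0, 205) mm.
- dial: Burr dial on the head's face. Black skirt 88 mm across, its top 9 mm above the face; on it a round fluted aluminium grip 56 mm across, from 9 to 43 mm above the face (a 2.5 mm rib on top). Origin: on the axis, in the plane of the face; z: the axis, outwards (32 degrees from vertical); x: towards the nib. Clockwise seen from above (negative about z) closes the burrs to the stop.
- dial_grip (a point): Point on the dial's axis, 26 mm above the head's face: mid-height of the round grip; axes as dial. The dial clicks 15 times a turn: one click is 24 degrees. A spring ball takes about 0.2 N m to leave a click and, once let go, draws the dial into the nearest one. The dial travels 10 clicks from its stop.
- dial_nib (a point): Nib on the skirt, the dial's pointer: this point is 42 mm from the axis, 7 mm above the face. Nib 26 to 46 mm from the axis, top at 11.5 mm. The closing stop is hidden, at a different angle on every mill, 2 to 6 clicks clockwise of the start. It is sprung: torque climbs by 14 N m per rad. The last click lies 0.03 rad before the stop and counts as zero.
- catch_bowl: White ceramic bowl, 96 mm across and 55 mm high, standing loose on the mill's foot under the chute. Origin: centre of its underside.
- whisk: Bamboo whisk standing on its black ceramic shaper, 64 mm across the foot and 166 mm high, on one side of the mill. Origin: centre of the underside.
- caddy: Plain round aluminium tea caddy, 74 mm across and 90 mm high, on the other side of the mill. Origin: centre of its underside.
- tea_tin: Steel tea tin with a paper band, 64 mm across and 122 mm high, standing to the side of the mill. Origin: centre of its underside.
- scoop: Short bamboo scoop, 137 mm long and 13 mm wide, lying in front of the mill. Origin: near its middle, on the underside.
- brush: Cleaning brush, 200 mm long, 42 mm wide, 20 mm high, lying near the front of the mill. Origin: at mid-length, on its underside.

How it is judged:
By the outcome, as a careful person would: the job done as asked, in the order asked, and still so for the second after the job is handed in, with the robot touching nothing.
It also fails if it takes over 72 s, if anything falls off the work surface, if the arm or the gripper's body presses on something with over 40 N, if the wrist force passes 120 N, or if a joint passes its speed limit or range.

## Working session

There is one attempt and no reset: what is moved stays moved. The work goes in short steps, Python scripts to look and compute and a shell command to move; the robot and the scene stay as the last step left them, time stands still between calls to the robot, and variables do not carry over. Pictures are saved under pics/ and viewed, about 8 in all and at most 12, crops included, and the job is handed in when it is done.

```bash
mkdir -p pics; ls; cat > h.py <<'E'
from bench import r, viewer, nets
import numpy as np, cv2
from scipy.spatial.transform import Rotation as R
def snap(c,fn=None):
    im,d=viewer.grab_frame(c)
    if fn: cv2.imwrite('pics/'+fn,im[:,:,::-1])
    return im,d
def cloud(c,d):
    k=viewer.calibration(c);M=np.array(k['mtx']);T=np.linalg.inv(np.array(k['world_to_cam']))
    v,u=np.indices(d.shape)
    x=(u-M[0,2])/M[0,0]*d;y=(v-M[1,2])/M[1,1]*d
    P=np.stack([x,-y,-d],-1)
    return P@T[:3,:3].T+T[:3,3]
E
python3 - <<'E'
from h import *
np.set_printoptions(precision=4,suppress=True)
o=r.get_obs();print(o)
print(viewer.calibration('top'))
a,_=snap('top');
for n in ['mill','dial','dial_grip','dial_nib','whisk','caddy','tea_tin','catch_bowl','scoop','brush']:
    print(n,[(np.round(q['location'],3).tolist(),round(q['score'],2)) for q in nets.look_for(n,'top')[:2]])
b,_=snap('scene')
for n in ['mill','dial','dial_grip','dial_nib','whisk','caddy','tea_tin']:
    print(n,[(np.round(q['location'],3).tolist(),round(q['score'],2)) for q in nets.look_for(n,'scene')[:2]])
c=np.hstack([a,b]);c=cv2.resize(c,(800,300),interpolation=cv2.INTER_AREA)
cv2.imwrite('pics/1.png',c[:,:,::-1])
E
```

```text
pics
{'clock': 0.0, 'joints': array([ 1.2399,  0.4778,  0.0223,  1.5564, -0.0115,  1.1093, -0.0831]), 'qvel': array([ 0.001 ,  0.0015,  0.0003, -0.    , -0.0005, -0.0019,  0.    ]), 'tau': array([  0.0003, -59.645 ,   1.6075, -28.1195,   0.0124,   0.0093,
         0.    ]), 'tcp_pos': array([ 0.149 , -0.6578,  0.2304]), 'orientation': array([ 2.104 ,  0.2372, -2.1047]), 'contact_force': array([-1.1592, -0.1694, -0.3702]), 'moment': array([ 0.0333, -0.061 ,  0.0234]), 'grip_width': 0.08513652095971219}
{'mtx': array([[517.6259,   0.    , 276.3408],
       [  0.    , 517.6259, 211.3337],
       [  0.    ,   0.    ,   1.    ]]), 'world_to_cam': array([[ 0.0196, -0.9997, -0.0153,  0.0209],
       [ 0.9924,  0.0176,  0.122 , -0.5949],
       [-0.1217, -0.0176,  0.9924, -1.1427],
       [ 0.    ,  0.    ,  0.    ,  1.    ]])}
mill [([0.594, -0.095, 0.164], 0.91)]
dial [([0.544, -0.113, 0.232], 0.82)]
dial_grip [([0.54, -0.112, 0.233], 0.63), ([0.595, 0.038, 0.083], 0.22)]
dial_nib [([0.54, -0.11, 0.234], 0.7)]
whisk [([0.596, 0.038, 0.081], 0.76)]
caddy [([0.621, -0.273, 0.088], 0.75)]
tea_tin [([0.588, -0.356, 0.122], 0.67)]
catch_bowl [([0.499, -0.106, 0.042], 0.83)]
scoop [([0.473, -0.265, 0.006], 0.72)]
brush [([0.47, 0.018, 0.022], 0.86)]
mill [([0.666, -0.127, 0.168], 0.66)]
dial [([0.55, -0.119, 0.232], 0.62)]
dial_grip [([0.554, -0.122, 0.232], 0.7)]
dial_nib [([0.551, -0.123, 0.234], 0.6)]
whisk [([0.618, 0.032, 0.074], 0.63)]
caddy [([0.639, -0.285, 0.088], 0.89)]
tea_tin [([0.613, -0.364, 0.111], 0.85)]
```

View pics/1.png

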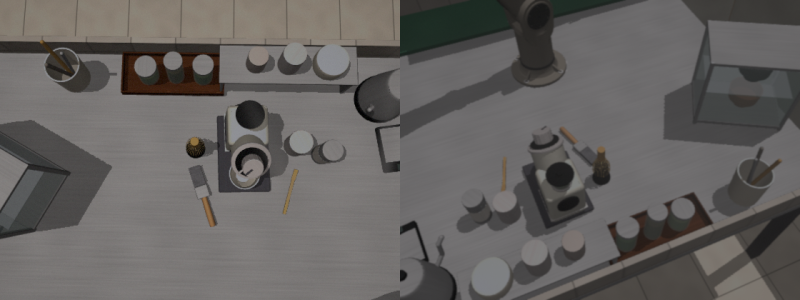

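```bash
python3 - <<'E'
from h import *
np.set_printoptions(precision=4,suppress=True)
o=r.get_obs();Rt=R.from_rotvec(o['orientation']).as_matrix();print(Rt)
k=viewer.calibration('wrist');T=np.linalg.inv(k['world_to_cam']);print('cam in tool',Rt.T@(T[:3,3]-o['tcp_pos']),(Rt.T@T[:3,:3]).round(3))
for c in ['top','scene']:
    im,d=snap(c);P=cloud(c,d)
    m=nets.silhouettes('mill',c)[0]['mask'];md=nets.silhouettes('dial',c)[0]['mask']
    Q=P[m&(d>0)]
    f=Q[(Q[:,2]<.026)&(Q[:,2]>.012)][:,:2]
    if len(f)>50: print(c,'foot',len(f),cv2.minAreaRect((f*1000).astype(np.float32)))
    D=P[md&(d>0)];print(c,'dial',len(D),D.mean(0),np.median(D,0))
    # plane of the grip top by RANSAC
    rng=np.random.default_rng(0);best=0
    for i in range(1500):
        a=D[rng.choice(len(D),3,False)];n=np.cross(a[1]-a[0],a[2]-a[0]);l=np.linalg.norm(n)
        if l<1e-6: continue
        n/=l;n*=np.sign(n[2])
        if not .75<n[2]<.93: continue
        I=abs((D-a[0])@n)<.0015
        if I.sum()>best: best=I.sum();B=I
    q=D[B];cc=q.mean(0);n=np.linalg.svd(q-cc)[2][2];n*=np.sign(n[2]);print('plane',best,cc,n,'tilt',np.degrees(np.arccos(n[2])),'yaw',np.degrees(np.arctan2(-n[1],-n[0])),'heights',np.percentile((D-cc)@n,[2,10,30,50,70,90,98])*1000)
    ys,xs=np.where(md);cr=im[max(0,ys.min()-30):ys.max()+30,max(0,xs.min()-30):xs.max()+30]
    cv2.imwrite(f'pics/crop_{c}.png',cv2.resize(cr,(400,400))[:,:,::-1])
a=cv2.imread('pics/crop_top.png');b=cv2.imread('pics/crop_scene.png');cv2.imwrite('pics/2.png',np.hstack([a,b]))
E
```

```text
[[ 0.      0.2209 -0.9753]
 [-0.     -0.9753 -0.2209]
 [-1.      0.     -0.    ]]
cam in tool [-0.1415  0.0011 -0.0728] [[-0.001  0.283 -0.959]
 [ 1.     0.    -0.001]
 [ 0.    -0.959 -0.283]]
top foot 2109 ((592.6104736328125, -115.36016845703125), (248.83518981933594, 164.99327087402344), 2.301345109939575)
top dial 1525 [ 0.5437 -0.1146  0.2314] [ 0.5432 -0.1139  0.2324]
plane 411 [ 0.5562 -0.1151  0.2203] [-0.5329 -0.0188  0.846 ] tilt 32.22573993143401 yaw 2.0170673079081873 heights [-6.9997 -1.4398  0.7743 11.7827 33.1171 35.3173 36.8657]
scene foot 1499 ((591.736328125, -117.00444030761719), (251.43185424804688, 164.55615234375), 2.064953327178955)
scene dial 912 [ 0.5452 -0.121   0.2287] [ 0.5503 -0.1218  0.2332]
plane 231 [ 0.5569 -0.1203  0.2221] [-0.5315 -0.0191  0.8468] tilt 32.130439025682044 yaw 2.058752724660977 heights [-59.4919  -2.5617   0.2805  10.4001  25.5493  33.9696  34.9363]
```

View pics/2.png

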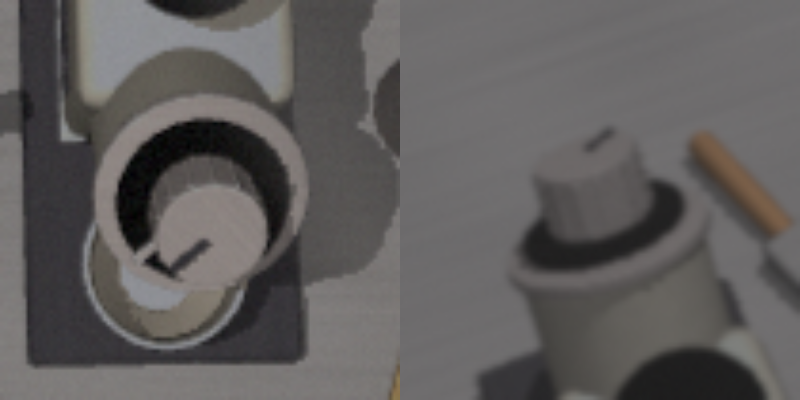

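```bash
python3 -m pendant '[70,-40,0,0,0, 70,-40,0,0,0, 70,-40,0,0,0, 70,0,-31.6,-35.1,0, 70,0,-31.6,-35.1,0, 70,0,-31.6,-35.1,0, 70,0,-31.6,-35.1,0, 70,0,-31.6,-35.1,0, 70,0,-31.6,-35.1,0, 70,0,-31.6,-35.1,0, 70,0,-31.6,-35.1,0, 70,0,-31.6,-35.1,0, 70,0,-31.6,-35.1,0, 70,0,-31.6,-35.1,0.05, 70,0,-31.6,-35.1,0.05, 70,0,-31.6,-35.1,0.05, 70,0,-31.6,-35.1,0.037, 70,0,0,0,0]' 40
cat >> h.py <<'E'
FC=np.array([.547,-.1177,.205]);yw=np.radians(2.1)
AX=np.array([-np.sin(np.radians(32))*np.cos(yw),-np.sin(np.radians(32))*np.sin(yw),np.cos(np.radians(32))])
E1=np.array([-np.sin(yw),np.cos(yw),0]); E2=np.cross(AX,E1) # in-face axes
def rectify(c,im,h=.0455,fc=None,s=3.,w=60):
    "view down the dial axis, plane h above face; E1 right, E2 up; s px/mm"
    fc=FC if fc is None else fc
    k=viewer.calibration(c);M=np.array(k['mtx']);T=np.array(k['world_to_cam'])
    n=int(2*w*s);v,u=np.indices((n,n));a=(u-n/2)/s/1000;b=-(v-n/2)/s/1000
    P=fc+AX*h+a[...,None]*E1+b[...,None]*E2
    C=P@T[:3,:3].T+T[:3,3]
    x=M[0,0]*C[...,0]/-C[...,2]+M[0,2];y=M[1,1]*-C[...,1]/-C[...,2]+M[1,2]
    return cv2.remap(im,x.astype(np.float32),y.astype(np.float32),cv2.INTER_LINEAR)
E
python3 - <<'E'
from h import *
np.set_printoptions(precision=4,suppress=True)
o=r.get_obs();print(o['joints'],o['contact_force'],o['moment'])
im,d=snap('wrist')
t,_=snap('top')
a=rectify('wrist',im,.043);b=rectify('wrist',im,.010);c=rectify('top',t,.043)
P=np.hstack([cv2.resize(im,(480,360)),cv2.resize(c,(240,240))[:0].reshape(0,240,3) if 0 else np.vstack([cv2.resize(a,(180,180)),cv2.resize(b,(180,180))]),])
P=np.hstack([P,np.vstack([cv2.resize(c,(140,140)),np.zeros((220,140,3),np.uint8)])])
cv2.imwrite('pics/3.png',P[:,:,::-1])
E
```

```text
clock: 3.5
tcp_pos: [0.5436, -0.1229, 0.3512]
orientation: [2.202, 0.049, -2.2]
contact_force: [-0.2, 0.1, 0.5]
grip_width: 0.0701
[ 0.4419  0.2175 -0.3935  1.6609  0.0843  1.2797 -1.496 ] [-0.2019  0.1048  0.5289] [-0.0223  0.03   -0.0126]
```

View pics/3.png

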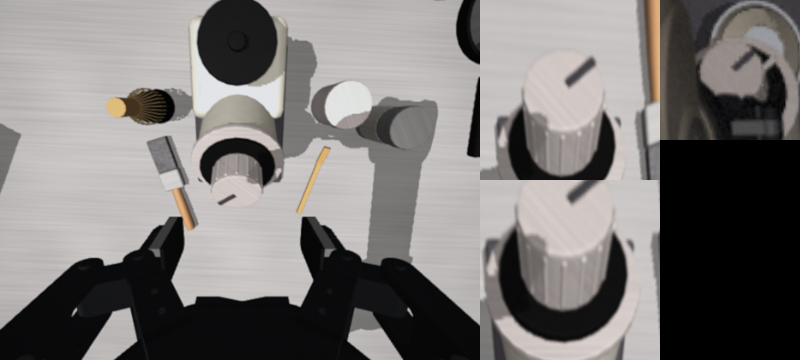

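```bash
cat >> h.py <<'E'
def grip_top(c,verbose=True):
    "centre of the grip's top from depth, in face axes (mm off FC) "
    im,d=viewer.grab_frame(c);P=cloud(c,d)
    q=(P-FC)@np.array([E1,E2,AX]).T*1000
    m=(d>0)&(abs(q[...,0])<45)&(abs(q[...,1])<45)&(q[...,2]>36)&(q[...,2]<50)
    n,l,st,ce=cv2.connectedComponentsWithStats(m.astype(np.uint8))
    i=1+np.argmax(st[1:,4]);m=l==i
    Q=q[m];h=np.median(Q[:,2]);m&=abs(q[...,2]-h)<3;Q=q[m]
    (cx,cy),rad=cv2.minEnclosingCircle(Q[:,:2].astype(np.float32))
    if verbose: print(c,'n',m.sum(),'h',h.round(1),'circ',round(cx,1),round(cy,1),round(rad,1),'bbox',np.percentile(Q[:,:2],[1,99],axis=0).round(1).tolist())
    return im,q,m
E
python3 - <<'E'
from h import *
np.set_printoptions(precision=4,suppress=True)
for c in ['wrist','scene','top']:
    try: im,q,m=grip_top(c)
    except Exception as e: print(c,e);continue
    s=q[(abs(q[...,2]-9)<2)&(np.hypot(q[...,0],q[...,1])<46)&(im.max(-1)<60)]
    if len(s)>20:print(' skirt',len(s),np.percentile(s,[1,99],axis=0).round(1).tolist())
    print(nets.look_for('dial_nib',c)[:1])
E
```

```text
wrist n 1891 h 41.7 circ -0.7 -0.7 28.1 bbox [[-26.3, -27.4], [24.8, 23.8]]
 skirt 1732 [[-42.3, -43.0, 7.0], [39.9, 20.8, 9.1]]
[{'location': [0.5485, -0.1164, 0.2319], 'score': 0.74}]
scene n 213 h 42.6 circ -1.2 -0.3 29.6 bbox [[-26.5, -28.1], [24.2, 23.0]]
 skirt 219 [[-42.6, -44.6, 7.1], [40.7, 19.7, 10.6]]
[{'location': [0.5518, -0.1196, 0.2335], 'score': 0.68}]
top n 485 h 42.2 circ 1.0 -1.8 28.0 bbox [[-24.6, -20.0], [27.0, 24.8]]
 skirt 122 [[-36.8, -43.9, 7.1], [42.9, 36.0, 10.7]]
[{'location': [0.5266, -0.1058, 0.2373], 'score': 0.77}]
```

```bash
python3 -m pendant '[70,0,-5,12.4,-0.122, 70,30,0,0,-0.122, 70,35,0,0,0, 70,35,0,0,0, 70,20,0,0,0, 70,12,0,0,0, 70,0,0,0,0]' 30 && python3 - <<'E'
from h import *
o=r.get_obs();print(o['contact_force'],o['moment'],R.from_rotvec(o['orientation']).as_matrix().round(3).tolist())
im,d=snap('wrist');t,_=snap('top')
cv2.imwrite('pics/4.png',np.hstack([im[:,:,::-1][60:,100:460],cv2.resize(rectify('wrist',im,.043),(360,360))[:,:,::-1]]))if 0 else cv2.imwrite('pics/4.png',im[:,:,::-1])
E
```

```text
clock: 4.78
tcp_pos: [0.5288, -0.1228, 0.219]
orientation: [2.071, 0.292, -2.073]
contact_force: [0.0, 1.4, 0.6]
grip_width: 0.07
[0.03799028 1.43670552 0.60048858] [-0.04334437 -0.00884291 -0.03150771] [[-0.001, 0.276, -0.961], [0.0, -0.961, -0.276], [-1.0, -0.0, 0.001]]
```

View pics/4.png

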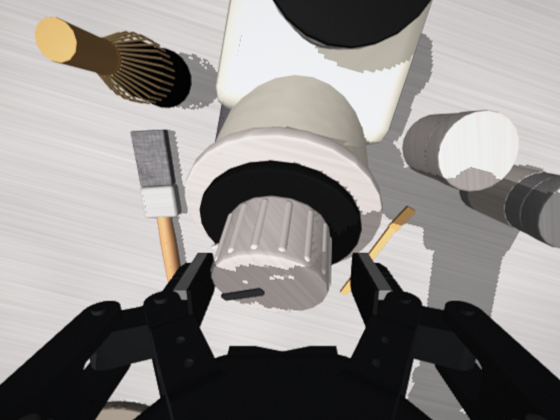

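```bash
python3 -m pendant '[70,0,-3.6,-3,0, 52,0,0,0,0, 52,0,0,0,0, 52,0,0,0,0]' 30 && python3 - <<'E'
from h import *
o=r.get_obs();print(o['contact_force'],o['moment'])
E
```

```text
clock: 5.38
tcp_pos: [0.5316, -0.1167, 0.2207]
orientation: [2.073, 0.294, -2.07]
contact_force: [-2.9, 2.3, 7.4]
grip_width: 0.0563
[-2.91481945  2.32333778  7.35279371] [ 0.80026585  0.645902   -0.06476864]
```

```bash
cat >> h.py <<'E'
def st():
    o=r.get_obs();f=o['contact_force'];m=o['moment']
    Rm=R.from_rotvec(o['orientation']).as_matrix();y=Rm[:,1]
    th=np.degrees(np.arctan2(y[1],y[0]))+87.9 # CW turn is negative
    ax=FC+AX*.03;mt=m+np.cross(o['tcp_pos']-ax,f)
    print('t',o['clock'],'F',f.round(1),'M',m.round(2),'Maxis',(m@AX).round(3),(mt@AX).round(3),'th',round(th,1),'w',round(o['grip_width']*1000,1),'tcp',o['tcp_pos'].round(4))
def rib(c='wrist',fn=None):
    im,q,m=grip_top(c,False)
    k=(np.hypot(q[...,0],q[...,1])<27)&(q[...,2]>36)&(q[...,2]<52)&(im.max(-1)<90)
    n,l,s,ce=cv2.connectedComponentsWithStats(k.astype(np.uint8))
    if n<2: print('no rib');return
    i=1+np.argmax(s[1:,4]);p=q[l==i][:,:2];c0=p.mean(0);u=np.linalg.svd(p-c0)[2][0]
    if u@c0<0:u=-u
    print('rib n',len(p),'centroid',c0.round(1),'ang cen',np.degrees(np.arctan2(c0[1],c0[0])).round(1),'ang dir',np.degrees(np.arctan2(u[1],u[0])).round(1))
    if fn: cv2.imwrite('pics/'+fn,im[:,:,::-1])
E
python3 - <<'E'
from h import *
st();rib()
E
python3 -m pendant '[52,0,0,0,0.122, 52,0,0,0,0.122, 52,0,0,0,0.122, 52,0,0,0,0.122, 52,0,0,0,0]' && python3 - <<'E'
from h import *
st();rib()
E
python3 -m pendant '[68,0,0,0,0, 68,0,0,0,0, 68,0,0,0,0]' && python3 - <<'E'
from h import *
st();rib()
E
```

```text
t 5.375 F [-2.9  2.3  7.4] M [ 0.8   0.65 -0.06] Maxis -0.491 -0.505 th 14.0 w 56.3 tcp [ 0.5316 -0.1167  0.2207]
rib n 286 centroid [11.2  7.3] ang cen 33.0 ang dir 40.4
clock: 6.05
tcp_pos: [0.5311, -0.1165, 0.2217]
orientation: [-2.112, 0.218, 2.112]
contact_force: [-9.2, 1.7, 15.6]
grip_width: 0.0553
t 6.05 F [-9.2  1.7 15.6] M [2.28 1.53 1.13] Maxis -0.279 -0.289 th -13.9 w 55.3 tcp [ 0.5311 -0.1165  0.2217]
rib n 204 centroid [12.5  3.4] ang cen 15.3 ang dir 23.3
clock: 6.48
tcp_pos: [0.5311, -0.1183, 0.2192]
orientation: [-2.112, 0.221, 2.112]
contact_force: [0.1, -0.2, -0.9]
grip_width: 0.0684
t 6.475 F [ 0.1 -0.2 -0.9] M [0.02 0.01 0.08] Maxis 0.063 0.064 th -14.0 w 68.4 tcp [ 0.5311 -0.1183  0.2192]
rib n 222 centroid [13.  2.] ang cen 8.6 ang dir 16.8
```

```bash
python3 -m pendant '[68,-2,-1.5,0,-0.122, 68,0,0,0,-0.122, 68,0,0,0,-0.122, 68,0,0,0,-0.122, 52,0,0,0,0, 52,0,0,0,0, 52,0,0,0,0, 52,0,0,0,0.122, 52,0,0,0,0.122, 52,0,0,0,0.122, 52,0,0,0,0.122, 52,0,0,0,0]' 30 >/dev/null && python3 -c "
from h import *
st();rib()"
python3 -m pendant '[68,0,0,0,0, 68,0,0,0,0]' >/dev/null && python3 -c "
from h import *
st();rib()"
python3 -m pendant '[68,0,0,0,-0.122, 68,0,0,0,-0.122, 68,0,0,0,-0.122, 68,0,0,0,-0.122, 52,0,0,0,0, 52,0,0,0,0, 52,0,0,0,0, 52,0,0,0,0.122, 52,0,0,0,0.122, 52,0,0,0,0.122, 52,0,0,0,0.122, 52,0,0,0,0]' 30 >/dev/null && python3 -c "
from h import *
st();rib()"
python3 -m pendant '[68,0,0,0,0, 68,0,0,0,0]' >/dev/null && python3 -c "
from h import *
st();rib()"
```

```text
t 8.025 F [-8.6 -1.1 14.5] M [1.52 1.54 0.99] Maxis -0.0 0.003 th -14.1 w 55.0 tcp [ 0.5308 -0.1165  0.2227]
rib n 252 centroid [13.5 -2.1] ang cen -8.7 ang dir 0.3
t 8.325 F [-0.8 -0.2  0.1] M [-0.   -0.04  0.  ] Maxis 0.003 0.005 th -14.1 w 67.9 tcp [ 0.5314 -0.1169  0.221 ]
rib n 292 centroid [13.9 -3.7] ang cen -14.7 ang dir -6.3
t 9.875 F [-8.4 -0.7 13.4] M [1.11 1.47 0.61] Maxis -0.097 -0.095 th -14.1 w 54.6 tcp [ 0.531  -0.1167  0.2225]
rib n 345 centroid [13.8 -8.1] ang cen -30.3 ang dir -22.9
t 10.175 F [ 0.6  0.  -0.2] M [ 0.04  0.02 -0.01] Maxis -0.031 -0.031 th -14.1 w 68.2 tcp [ 0.5314 -0.1169  0.221 ]
rib n 360 centroid [12.9 -9.5] ang cen -36.3 ang dir -30.0
```

```bash
python3 -m pendant '[68,0,0,0,-0.122, 68,0,0,0,-0.122, 68,0,0,0,-0.122, 68,0,0,0,-0.122, 52,0,0,0,0, 52,0,0,0,0, 52,0,0,0,0, 52,0,0,0,0.122, 52,0,0,0,0.122, 52,0,0,0,0.122, 52,0,0,0,0.122, 52,0,0,0,0]' 30 >/dev/null && python3 -c "
from h import *
st();rib()"
python3 -m pendant '[68,0,0,0,0, 68,0,0,0,0]' >/dev/null && python3 -c "
from h import *
st();rib()"
```

```text
t 11.725 F [-10.7  -0.3  17.8] M [1.01 2.13 0.52] Maxis -0.139 -0.14 th -14.1 w 54.8 tcp [ 0.5304 -0.1167  0.2229]
rib n 357 centroid [ 10. -13.] ang cen -52.5 ang dir -47.3
t 12.025 F [ 0.5 -0.6  0.4] M [ 0.    0.01 -0.01] Maxis -0.007 -0.004 th -14.1 w 68.1 tcp [ 0.5314 -0.1169  0.221 ]
rib n 355 centroid [  8.7 -14. ] ang cen -58.1 ang dir -53.7
```

```bash
python3 -m pendant '[68,0,0,0,-0.122, 68,0,0,0,-0.122, 68,0,0,0,-0.122, 68,0,0,0,-0.122, 52,0,0,0,0, 52,0,0,0,0, 52,0,0,0,0, 52,0,0,0,0.122, 52,0,0,0,0.122, 52,0,0,0,0.122, 52,0,0,0,0.122, 52,0,0,0,0]' 30 >/dev/null && python3 -c "
from h import *
st();rib()"
python3 -m pendant '[68,0,0,0,0, 68,0,0,0,0]' >/dev/null && python3 -c "
from h import *
st();rib()"
```

```text
t 13.575 F [-5.9 -0.6 11.6] M [-0.23  1.56  0.89] Maxis 0.852 0.852 th -14.0 w 55.0 tcp [ 0.5309 -0.117   0.2222]
rib n 354 centroid [  7.3 -15.2] ang cen -64.4 ang dir -61.0
t 13.875 F [ 0.2 -0.3  0.3] M [ 0.04 -0.01  0.01] Maxis -0.009 -0.008 th -14.1 w 67.7 tcp [ 0.5314 -0.1169  0.2209]
rib n 366 centroid [  8.8 -14.2] ang cen -58.4 ang dir -54.1
```

```bash
python3 -m pendant '[52,0,0,0,0, 52,0,0,0,0, 52,0,0,0,0, 52,0,0,0,-0.122, 52,0,0,0,-0.122, 52,0,0,0,-0.122, 52,0,0,0,-0.122, 52,0,0,0,0]' 30 >/dev/null && python3 -c "
from h import *
st();rib()"
python3 -m pendant '[68,0,0,0,0, 68,0,0,0,0]' >/dev/null && python3 -c "
from h import *
st();rib()"
```

```text
t 14.925 F [-9.5  2.7 17. ] M [-0.75  1.84 -0.67] Maxis -0.201 -0.216 th 13.9 w 55.1 tcp [ 0.5305 -0.1171  0.2228]
rib n 348 centroid [ 12.2 -11. ] ang cen -42.1 ang dir -37.0
t 15.225 F [ 0.1 -0.9 -0.4] M [ 0.05  0.01 -0.02] Maxis -0.046 -0.042 th 13.9 w 67.5 tcp [ 0.5314 -0.1168  0.221 ]
rib n 373 centroid [13.3 -9.5] ang cen -35.7 ang dir -30.7
```

One click back (−54 → −31). Two more.

```bash
python3 -m pendant '[68,0,0,0,0.122, 68,0,0,0,0.122, 68,0,0,0,0.122, 68,0,0,0,0.122, 52,0,0,0,0, 52,0,0,0,0, 52,0,0,0,0, 52,0,0,0,-0.122, 52,0,0,0,-0.122, 52,0,0,0,-0.122, 52,0,0,0,-0.122, 52,0,0,0,0, 68,0,0,0,0, 68,0,0,0,0]' 30 >/dev/null && python3 -c "
from h import *
st();rib()"
python3 -m pendant '[68,0,0,0,0.122, 68,0,0,0,0.122, 68,0,0,0,0.122, 68,0,0,0,0.122, 52,0,0,0,0, 52,0,0,0,0, 52,0,0,0,0, 52,0,0,0,-0.122, 52,0,0,0,-0.122, 52,0,0,0,-0.122, 52,0,0,0,-0.122, 52,0,0,0,0, 68,0,0,0,0, 68,0,0,0,0]' 30 >/dev/null && python3 -c "
from h import *
st();rib()"
```

```text
t 17.025 F [ 0.2  0.1 -0.5] M [-0.01  0.    0.01] Maxis 0.017 0.017 th 14.0 w 68.0 tcp [ 0.5314 -0.1167  0.2209]
rib n 369 centroid [15.3 -3.6] ang cen -13.4 ang dir -6.5
t 18.825 F [1.  0.6 0.1] M [-0.01 -0.01  0.  ] Maxis 0.01 0.005 th 14.0 w 67.8 tcp [ 0.5314 -0.1167  0.2209]
rib n 346 centroid [14.5  2.4] ang cen 9.6 ang dir 17.0
```

Three clicks back (17°). Two more.

```bash
python3 -m pendant '[68,0,0,0,0.122, 68,0,0,0,0.122, 68,0,0,0,0.122, 68,0,0,0,0.122, 52,0,0,0,0, 52,0,0,0,0, 52,0,0,0,0, 52,0,0,0,-0.122, 52,0,0,0,-0.122, 52,0,0,0,-0.122, 52,0,0,0,-0.122, 52,0,0,0,0, 68,0,0,0,0, 68,0,0,0,0]' 30 >/dev/null && python3 -c "
from h import *
st();rib()"
python3 -m pendant '[68,0,0,0,0.122, 68,0,0,0,0.122, 68,0,0,0,0.122, 68,0,0,0,0.122, 52,0,0,0,0, 52,0,0,0,0, 52,0,0,0,0, 52,0,0,0,-0.122, 52,0,0,0,-0.122, 52,0,0,0,-0.122, 52,0,0,0,-0.122, 52,0,0,0,0, 68,0,0,0,0, 68,0,0,0,0]' 30 >/dev/null && python3 -c "
from h import *
st();rib()"
```

```text
t 20.625 F [ 0.1 -0.5 -0.6] M [-0.04  0.03  0.01] Maxis 0.033 0.036 th 14.0 w 67.9 tcp [ 0.5314 -0.1167  0.2209]
rib n 295 centroid [11.4  7.3] ang cen 32.8 ang dir 40.3
t 22.425 F [-0.8 -0.2  0.2] M [-0.02 -0.04  0.01] Maxis 0.015 0.016 th 14.0 w 67.8 tcp [ 0.5313 -0.1167  0.2209]
rib n 231 centroid [ 6.3 10.1] ang cen 58.0 ang dir 63.3
```

Five (63°). The sixth, then lift away and look.

```bash
python3 -m pendant '[68,0,0,0,0.122, 68,0,0,0,0.122, 68,0,0,0,0.122, 68,0,0,0,0.122, 52,0,0,0,0, 52,0,0,0,0, 52,0,0,0,0, 52,0,0,0,-0.122, 52,0,0,0,-0.122, 52,0,0,0,-0.122, 52,0,0,0,-0.122, 52,0,0,0,0, 68,0,0,0,0, 68,0,0,0,0, 68,0,0,0,0]' 30 >/dev/null && python3 -c "
from h import *
st();rib()"
python3 -m pendant '[72,0,0,0,0, 72,-20,0,0,0, 72,-40,0,0,0, 72,-40,0,0,0, 72,-30,0,0,0.122, 72,0,0,0,0.122, 72,0,0,0,0]' >/dev/null && python3 -c "
from h import *
st();rib('wrist','5.png')
for c in ['wrist','top']:
    snap(c)
    for n in ['whisk','caddy','tea_tin','catch_bowl','scoop','brush']:
        print(c,n,[np.round(q['location'],3).tolist() for q in nets.look_for(n,c)[:1]])
"
```

```text
t 24.35 F [ 0.  -0.8  0.2] M [ 0.02 -0.   -0.01] Maxis -0.019 -0.015 th 13.9 w 67.8 tcp [ 0.5314 -0.1168  0.2209]
rib n 186 centroid [ 0.9 10.4] ang cen 85.1 ang dir 88.7
t 25.275 F [-0.2 -0.1 -0.6] M [-0.02  0.03 -0.07] Maxis -0.052 -0.057 th 0.0 w 72.0 tcp [ 0.5314 -0.1168  0.3514]
rib n 63 centroid [ 0.3 12.4] ang cen 88.5 ang dir 90.0
wrist whisk [[0.607, 0.023, 0.087]]
wrist caddy [[0.62, -0.274, 0.094]]
wrist tea_tin [[0.594, -0.351, 0.12]]
wrist catch_bowl []
wrist scoop [[0.483, -0.271, 0.008]]
wrist brush [[0.482, 0.016, 0.014]]
top whisk [[0.597, 0.037, 0.078]]
top caddy []
top tea_tin [[0.593, -0.384, 0.119]]
top catch_bowl [[0.5, -0.105, 0.043]]
top scoop []
top brush [[0.471, 0.018, 0.021]]
```

View pics/5.png

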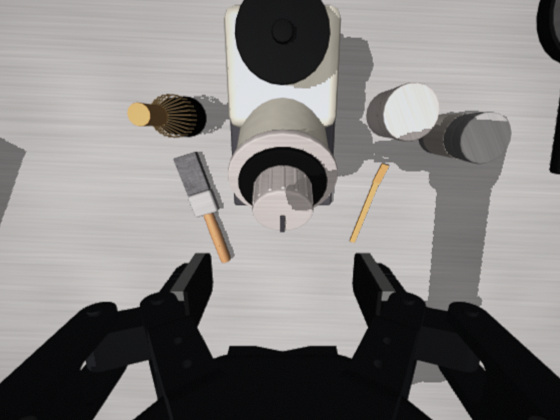

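```bash
python3 -c "
from bench import r
print(r.hand_in())"
```

```text
the job is handed in; nothing more can be done
None
```

The dial is set six clicks back from its stop, and the job was handed in at about 25 s on the robot's clock.

- **Closing:** I turned the dial clockwise one click at a time, regripping at 30 N. The pointer rested at 40°, 17°, −6°, −30° and −54°. On the fifth stroke it met the stop: it gave only about 6–7°, the torque about the dial's axis rose to roughly 1 N m, and it fell back to −54°, so the stop was four clicks from the start. The moment readings are uncertain, so that press could have been anywhere from about 0.9 to 1.3 N m. I don't know at what torque the burrs chip.
- **Opening:** Six counter-clockwise strokes followed, each checked by camera after letting go: −31°, −6°, 17°, 40°, 63° and 89°.
- **Last checks:** After lifting clear, the pointer read 90°, and −54° plus six clicks of 24° is 90°. The gripper was touching nothing, and the last picture shows everything beside the mill standing.
- **Disagreements:** Most nearby items were found within a few millimetres of their first positions. The tea tin read about 28 mm off from the top camera, but it was in place from the wrist camera and nothing had come near it. In the final check the networks missed the caddy and scoop from above, and the bowl from the wrist; each was found by the other camera.

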